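# Seat the wide port plug of a valve manifold

## Task

Four plugs stand part-way out of the ports on top of the aluminium manifold block. With your fingertips, press the wide round plug gently down until it is fully home, then withdraw; do not pull it up or lift anything. Do not touch the other three plugs, which must stay standing for later, and leave the brass fitting between them and everything else on the bench where it is.

Things in the scene. Friction and masses are not known exactly. Their poses are not given: they have to be found in the camera images.
- block: aluminium valve manifold block fixed to the bench, 200 mm by 200 mm, 60 mm tall; origin under its centre, z up. Its top carries four ports at the corners of a 90 mm square (45 mm either side of the centre along the block's x and y), one plug in each; which plug is in which port varies. Plugs are all of the same black rubber
- seat_wide: the port of the wide round plug: a flat disc head 44 mm across. A fixed flat steel rim, 50 mm across and 2 mm tall, on the block's top; origin under its centre at the height of the block's top (60 mm above the bench), z up; it carries the plug
- wide_top (a point): centre of the upper face of the wide round plug: a flat disc head 44 mm across, 8 mm thick with a stem below, which slides straight down in its port. Now 80 to 84 mm above the bench; 70 mm when fully home
- seat_small: the port of the narrow round plug: a disc head 22 mm across. A fixed flat steel rim, 50 mm across and 2 mm tall, on the block's top; origin under its centre at the height of the block's top (60 mm above the bench), z up; it carries the plug
- small_top (a point): centre of the upper face of the narrow round plug: a disc head 22 mm across, 8 mm thick with a stem below, which slides straight down in its port. Stands 78 to 84 mm above the bench and must stay where it is
- seat_square: the port of the square plug: a head 30 mm by 30 mm. A fixed flat steel rim, 50 mm across and 2 mm tall, on the block's top; origin under its centre at the height of the block's top (60 mm above the bench), z up; it carries the plug
- square_top (a point): centre of the upper face of the square plug: a head 30 mm by 30 mm, 8 mm thick with a stem below, which slides straight down in its port. Stands 78 to 84 mm above the bench and must stay where it is
- seat_tee: the port of the bar-headed plug: a narrow bar head 40 mm by 11 mm. A fixed flat steel rim, 50 mm across and 2 mm tall, on the block's top; origin under its centre at the height of the block's top (60 mm above the bench), z up; it carries the plug
- tee_top (a point): centre of the upper face of the bar-headed plug: a narrow bar head 40 mm by 11 mm, 8 mm thick with a stem below, which slides straight down in its port. Stands 78 to 84 mm above the bench and must stay where it is
- plug_wide (a joint): how far the wide round plug is pushed in, m: 0 to 0.004 at the start, 0.014 fully home with its head flat on the rim (a firm stop for the stem). The head is of soft rubber and yields about 1 mm for every 7 N of push, springing back when let go. Its stem rubs with about 5 N over the whole travel and it stays where it is left; negative values would mean it is being pulled out
- fitting_mid: brass pipe fitting standing on the block in the middle between the four plugs, 25 mm across, 28 mm tall; origin under its centre
- fitting_tall: brass pipe fitting standing on the bench, 33 mm across, 50 mm tall; origin under its centre
- collar: steel shaft collar lying flat on the bench, 44 mm across, 14 mm tall; origin under its centre
- driver: screwdriver with orange handle lying on the bench, 190 mm long, under 35 mm tall; origin on its underside
- spanner: steel spanner lying on the bench, 170 mm long, under 20 mm tall; origin on its underside
- jar: closed jar standing on the bench, 56 mm across, 65 mm tall; origin under its centre
- bearing: dark steel bearing lying flat on the bench, 52 mm across, 18 mm tall; origin under its centre

How it is judged:
By the outcome, as a careful person would: the job done as asked, in the order asked, and still so for the second after the job is handed in, with the robot touching nothing.
It also fails if it takes over 32 s, if anything falls off the work surface, if the arm or the gripper's body presses on something with over 40 N, if the wrist force passes 120 N, or if a joint passes its speed limit or range.

## Robot

A 7-joint arm with a two-finger parallel gripper is mounted at the origin on the work surface. World frame = base frame: x ahead of the robot, y to its left, z up, the work surface at z = 0. Lengths are in mm, angles in rad, forces in N, time in s.
With the tool pointing down it reaches from about 400 to 850 mm from the base axis. Payload 4.4 kg.
Tool frame: the origin (TCP) lies on the mounting face of the last link; the fingertips stand 199 mm ahead of it and the grasp point (between the pads) lies ahead of it (bot.grasp_offset is the z of the grasp point in the tool frame, in mm); z points along the fingers, y is the line along which they close (so a half turn about z gives the same grasp; the last joint's range is limited). The gripper opens to 94 mm and grips with 3 to 60 N. Pads are 16 mm wide; open, the fingers measure 119 mm over their backs; the gripper's body (75 mm by 177 mm) begins 78 mm behind the grasp point.
Start: joints at [1.141, 0.628, 0.038, 1.517, -0.027, 0.996, -0.02], TCP at [231.31, -607.463, 404.678] pointing down, gripper open.
Joint ranges: [-3.06, 3.06], [-0.37, 2.12], [-1.25, 1.32], [0.18, 2.47], [-1.1, 4.24], [0.23, 1.98], [-2.94, 2.94]. Speed limits (rad/s): [2.57, 2.57, 3.14, 3.14, 3.14, 3.14, 3.14].

## Interface

Orientations are given as a unit quaternion [w, x, y, z].
In Python, from cell import bot, hand, viewer gives the robot as it stands. Calls block until the motion is done:
- bot.move_to(position, orientation): joint-space move of the TCP to a pose.
- bot.move_straight(position, rotation=None, speed=150, stop_force=None): straight line of the TCP; rotation=None keeps the orientation; speed is the mean speed in mm/s. With stop_force (N) it stops when the force on the tool has changed by that much, and returns True; else False.
- bot.move_joints(angles): joint-space move.
- hand.set_gripper(opening, f_grip=None): opening from 0.0 (shut) to 1.0 (fully open); f_grip is the grip in N (None keeps the last); returns when the fingers have stopped.
- bot.dwell(seconds).
- bot.inverse_kinematics(position, orientation): joint angles nearest the present ones, or None.
- bot.state(): the state.
- viewer.camera(name): name is "scene" or "top" or "wrist"; returns a dict with "color" (420x560x3 uint8, red, green, blue), "range_z" (420x560 float32, mm along the optical axis (not along the pixel's ray), 0 where there is no reading), "fovy" (degrees; the focal length in pixels is half the picture's height over the tangent of half this angle, whatever the lens; pixels are square), "cx", "cy" (the principal point, pixels), "rvec" (rotation vector, rad) and "tvec" (3), from world to camera coordinates, as OpenCV has them. Camera axes: x right, y down, z forward; pixel columns grow to the right and rows downward; lengths in mm; the calibration is good to about 2 mm. A picture is of the moment at which its call begins.
A pose or a line that the arm cannot do raises bot.IKError and nothing moves.
- bot.hand_in(): hands the job in; it is judged then, once.
The state is a dict: "t": time; "qpos": joint angles; "joint_velocities": joint speeds; "joint_torque": joint torques, N m; "ee_pos": TCP position; "tool_rot": TCP orientation; "contact_force": force on the tool from outside, world axes, zero at the start; "ft_torque": the same for the moment, N m; "grip_width": opening from 0.0 (shut) to 1.0 (fully open); "gripper_force": force on a finger pad.
Only numpy, scipy, OpenCV 4.12 (cv2) and the standard library are available. Lean on these libraries where they do the work, as an engineer would, in place of code of your own. Each camera call takes 0.05 s, during which the arm holds its last target. There are 200 camera calls.

## Working session

There is one attempt and no reset: what is moved stays moved. The work goes in short steps, each a Python script; the robot and the scene stay as the last script left them, time stands still between calls to the robot, and variables do not carry over. Pictures are saved under pics/ and viewed, at most 10 in all, crops included, and the job is handed in when it is done.

```bash
mkdir -p pics; cat > h.py <<'E'
import numpy as np, cv2
from cell import bot, hand, viewer
def cloud(c):
    R=cv2.Rodrigues(np.array(c["rvec"],float))[0]; t=np.array(c["tvec"],float).ravel()
    z=c["range_z"].astype(float); h,w=z.shape
    f=h/2/np.tan(np.radians(c["fovy"])/2)
    v,u=np.mgrid[:h,:w]
    P=np.stack([(u-c["cx"])/f*z,(v-c["cy"])/f*z,z],-1)
    W=(P-t)@R; W[z<=0]=np.nan
    return W
E
python3 - <<'E'
from h import *
for n in("top","scene"):
    c=viewer.camera(n); cv2.imwrite(f"pics/{n}1.png",c["color"][:,:,::-1]); W=cloud(c); np.save(n+"1.npy",W)
    print(n,c["fovy"],c["cx"],c["cy"],c["rvec"],c["tvec"])
s=bot.state(); print(s["t"],s["ee_pos"],s["tool_rot"],s["grip_width"],bot.grasp_offset)
E
```

```text
top 55.05593926857398 279.03864146188704 203.739860964117 [ 2.16274246 -2.13813805  0.18931211] [ 49.4694224  602.80724549 772.58476646]
scene 55.46106986046789 278.3581476160643 206.3130862285669 [ 2.30576994  1.22553447 -0.35138014] [-370.52247532 -336.19097631 1085.50205972]
0.1 [ 231.24678253 -607.20724845  403.85837382] [-8.21996075e-04  9.83499906e-01  1.80906702e-01 -1.53096025e-04] 1.0011960357469536 180.4
```

View pics/top1.png

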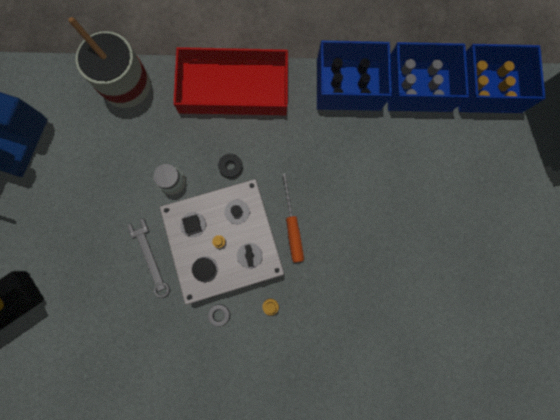

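View pics/scene1.png

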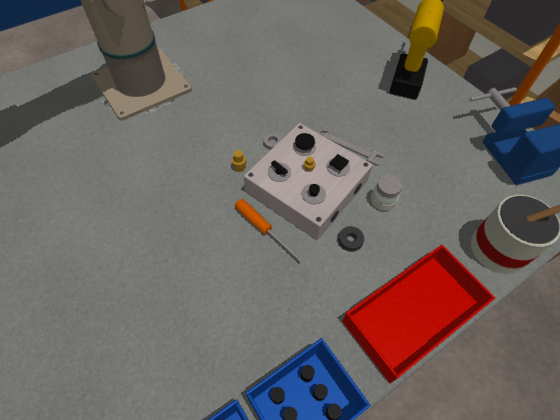

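The top view shows the wide plug at about (204,269). The others are square (192,225), small (237,211), tee (250,256) and the mid fitting (219,242). The scene view agrees, with the wide plug at (304,143).

```bash
python3 - <<'E'
from h import *
for n,pts in(("top",dict(wide=(204,269),square=(192,225),small=(237,211),tee=(250,256),mid=(219,242))),("scene",dict(wide=(304,143),square=(338,163),small=(314,190),tee=(279,169),mid=(309,164)))):
    W=np.load(n+"1.npy"); img=cv2.imread(f"pics/{n}1.png").astype(int)
    for k,(u,v) in pts.items(): print(n,k,W[v,u].round(1))
    u,v=pts["wide"]; c=W[v,u]
    m=(np.hypot(W[...,0]-c[0],W[...,1]-c[1])<40)&(img.max(2)<60)&(W[...,2]>74)&(W[...,2]<95)
    Q=W[m]; print("disc",m.sum(),Q.mean(0).round(1),np.median(Q[:,2]).round(1),(Q.min(0)).round(1),Q.max(0).round(1))
    (x,y),r=cv2.minEnclosingCircle(Q[:,:2].astype(np.float32)); print(x,y,r)
    b=(W[...,2]>50)&(W[...,2]<70)&(np.hypot(W[...,0]-c[0],W[...,1]-c[1])<230)&(img.min(2)>90)
    print("block z",np.median(W[b][:,2]),cv2.minAreaRect(W[b][:,:2].astype(np.float32)))
E
```

```text
top wide [470.2 197.2  83.4]
top square [553.2 223.7  81.2]
top small [581.3 138.2  82.1]
top tee [495.5 111.5  77.9]
top mid [521.  170.4  86.3]
disc 403 [470.3 198.6  81.7] 81.7 [449.7 177.3  75.4] [490.7 220.3  85.7]
470.62310791015625 198.77841186523438 21.5090389251709
block z 59.35473392397084 ((565.436767578125, 181.72769165039062), (278.8134460449219, 200.0792694091797), 17.206649780273438)
scene wide [476.1 191.3  80.7]
scene square [558.9 219.4  78. ]
scene small [588.5 133.8  82.3]
scene tee [502.6 107.8  77.2]
scene mid [527.8 166.6  79.1]
disc 263 [472.7 194.8  81. ] 81.2 [449.1 174.1  74.3] [492.3 216.3  84.6]
470.6905822753906 195.73414611816406 22.39515495300293
block z 59.152407484377946 ((565.1958618164062, 178.92820739746094), (279.8727722167969, 202.10240173339844), 17.013307571411133)
```

```bash
python3 - <<'E'
from h import *
from scipy.spatial.transform import Rotation as Ro
x,y=470.7,197.3
best=None
for a in np.radians(np.arange(0,180,15)):
    q=[0,np.cos(a),np.sin(a),0]
    s=[bot.inverse_kinematics([x,y,z+199],q) for z in(130,62)]
    if all(k is not None for k in s):
        d=abs(np.array(s[0])-bot.state()["qpos"]).max()
        if best is None or d<best[0]: best=(d,q,s)
print(best)
hand.set_gripper(0.0,10)
q=best[1]
bot.move_to([x,y,199+130],q)
s=bot.state(); print(s["t"],s["ee_pos"],s["contact_force"],s["grip_width"])
c=viewer.camera("top"); cv2.imwrite("pics/top2.png",c["color"][:,:,::-1])
c=viewer.camera("scene"); cv2.imwrite("pics/scene2.png",c["color"][:,:,::-1])
E
```

```text
(np.float64(1.0269929224634906), [0, np.float64(-0.25881904510252085), np.float64(0.9659258262890683), 0], [array([ 0.11419127,  0.68412559, -0.87842355,  1.96495113,  0.71470393,
        0.83642655,  0.93036156]), array([ 0.10263857,  0.81702206, -0.88038693,  2.01250068,  0.92887407,
        0.77797328,  0.74383801])])
4.475 [471.1588574  196.48574614 328.88448323] [0.18635738 0.36536835 0.18781613] 0.005793376830546742
```

View pics/scene2.png

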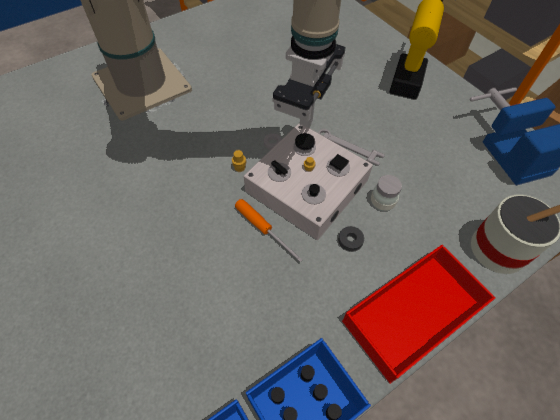

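The shut fingertips, at (307,125), hang above the wide plug at (304,143) and clear of everything else. Next I'll press.

```bash
python3 - <<'E'
from h import *
x,y=470.7,197.3
bot.move_straight([x,y,199+92],speed=60)
f0=np.array(bot.state()["contact_force"])
def rep(l):
    s=bot.state(); print(l,round(s["t"],2),np.round(s["ee_pos"]-np.array([0,0,199]),2),np.round(s["contact_force"]-f0,2))
rep("above")
for z in (84,81,78,75,73,71,70,69,68,67,66):
    r=bot.move_straight([x,y,199+z],speed=12,stop_force=25); rep((z,r))
    if r or bot.state()["contact_force"][2]-f0[2]>16: break
E
```

```text
above 5.36 [470.7  197.5   92.04] [0. 0. 0.]
(84, False) 6.17 [470.7  197.34  84.  ] [ 0.42  0.45 -0.73]
(81, False) 6.58 [470.78 197.39  81.19] [-0.15 -1.59  2.56]
(78, False) 6.97 [470.83 197.39  77.98] [ 0.44 -0.46  3.  ]
(75, False) 7.38 [470.81 197.38  74.93] [ 1.07 -0.38  3.35]
(73, False) 7.69 [470.82 197.37  72.96] [1.9  0.17 3.92]
(71, False) 8.01 [470.8  197.34  70.95] [ 1.58 -0.58  2.37]
(70, False) 8.26 [470.79 197.38  70.02] [2.35 0.34 3.76]
(69, False) 8.51 [470.74 197.45  69.33] [ 0.4  -0.38  7.52]
(68, False) 8.76 [470.71 197.47  68.69] [ 1.02 -0.81 11.76]
(67, False) 9.01 [470.65 197.54  68.1 ] [-1.28 -0.78 15.76]
(66, False) 9.26 [470.61 197.61  67.47] [-1.23 -2.33 18.46]
```

The force climbs at about 7 N/mm, and 18 N at 67.5 mm puts the relaxed head at about 70 mm, so the stem is on its stop. I'll withdraw and check.

```bash
python3 - <<'E'
from h import *
x,y=470.7,197.3
bot.move_straight([x,y,199+90],speed=30)
bot.move_straight([x,y,199+160],speed=120)
bot.move_joints([1.141, 0.628, 0.038, 1.517, -0.027, 0.996, -0.02])
for n in("top","scene"):
    c=viewer.camera(n); W=cloud(c); W0=np.load(n+"1.npy"); img=c["color"]; cv2.imwrite(f"pics/{n}3.png",img[:,:,::-1])
    for k,p in dict(wide=(470.7,197.3),square=(556,222),small=(584,136),tee=(499,110),mid=(524,168)).items():
        z=[]
        for V in (W0,W):
            m=np.hypot(V[...,0]-p[0],V[...,1]-p[1])<(16 if k=="wide" else 5); z.append((np.nanmedian(V[m][:,2]).round(1),m.sum()))
        print(n,k,z)
s=bot.state(); print(s["t"],s["contact_force"])
cv2.imwrite("pics/cmp.png",cv2.resize(cv2.imread("pics/scene3.png")[110:250,210:420],None,fx=3.5,fy=3.5))
E
```

```text
top wide [(np.float64(81.7), np.int64(226)), (np.float64(69.1), np.int64(220))]
top square [(np.float64(79.6), np.int64(21)), (np.float64(79.3), np.int64(22))]
top small [(np.float64(81.6), np.int64(21)), (np.float64(81.0), np.int64(20))]
top tee [(np.float64(78.2), np.int64(21)), (np.float64(78.8), np.int64(21))]
top mid [(np.float64(86.7), np.int64(26)), (np.float64(86.0), np.int64(25))]
scene wide [(np.float64(81.2), np.int64(153)), (np.float64(68.7), np.int64(123))]
scene square [(np.float64(78.4), np.int64(16)), (np.float64(78.4), np.int64(17))]
scene small [(np.float64(81.0), np.int64(14)), (np.float64(80.5), np.int64(16))]
scene tee [(np.float64(79.2), np.int64(21)), (np.float64(77.7), np.int64(22))]
scene mid [(np.float64(86.3), np.int64(20)), (np.float64(86.5), np.int64(19))]
13.9917 [ 0.50739438 -0.48542043 -0.44184173]
```

View pics/cmp.png

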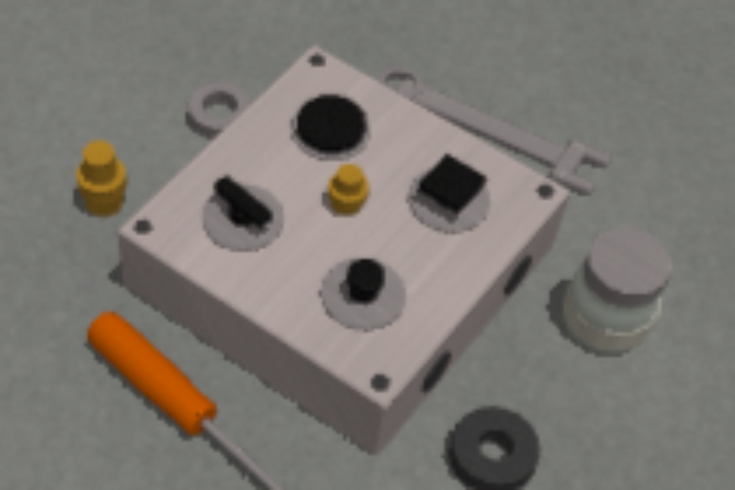

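The picture shows the wide plug at (331,124) flat on its rim. The other three plugs and the mid fitting (348,190) are still standing where they were.

```bash
python3 -c "
from cell import bot
print(bot.hand_in())"
```

```text
the job is handed in; nothing more can be done
None
```

The wide round plug is pressed fully home (about 18 N at most, its top now at about 70 mm), the other three plugs and the brass fitting are where they were, the arm is withdrawn, and the job is handed in at about 14 s.

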